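# Find the full rivet tin by its weight

### The job

Three identical closed tins of rivets stand on the rubber pads and only their weight tells which is the fullest. Going from left to right, lift each tin a few centimetres straight up off its pad to feel its weight, lowering it back upright where it stood (do not drop it) before taking the next. Then hold the heaviest tin up, upright and still, with its base at least 15 cm above its pad, and finish while still holding it; leave the other two standing where they were and do not push the angle clips that lie between them.

Things in the scene. Friction and masses are not known exactly. Their poses are not given: they have to be found in the camera images.
- tin_a_center (a point): centre (half-way up) of one of three identical closed plain steel tins: upright cylinder 60 mm in diameter, 66 mm tall, with a closed screw lid of the same diameter (it does not turn). z axis up the tin. Each stands on one of the three pads, any tin on any pad. The tins weigh different amounts, 0.15 to 0.8 kg; the heaviest is at least 0.1 kg heavier than either other.
- tin_b_center (a point): centre (half-way up) of one of three identical closed plain steel tins: upright cylinder 60 mm in diameter, 66 mm tall, with a closed screw lid of the same diameter (it does not turn). z axis up the tin. Each stands on one of the three pads, any tin on any pad. The tins weigh different amounts, 0.15 to 0.8 kg; the heaviest is at least 0.1 kg heavier than either other.
- tin_c_center (a point): centre (half-way up) of one of three identical closed plain steel tins: upright cylinder 60 mm in diameter, 66 mm tall, with a closed screw lid of the same diameter (it does not turn). z axis up the tin. Each stands on one of the three pads, any tin on any pad. The tins weigh different amounts, 0.15 to 0.8 kg; the heaviest is at least 0.1 kg heavier than either other.
- pad_left_top (a point): centre of the top of the left (seen from the robot; left is +y) round black rubber pad, 100 mm in diameter, 4 mm thick, fixed to the bench
- pad_middle_top (a point): centre of the top of the middle (seen from the robot; left is +y) round black rubber pad, 100 mm in diameter, 4 mm thick, fixed to the bench
- pad_right_top (a point): centre of the top of the right (seen from the robot; left is +y) round black rubber pad, 100 mm in diameter, 4 mm thick, fixed to the bench
- clip_long: bystander: drilled aluminium angle clip, 75x25x20 mm, loose, lying between the left and middle pads; origin under its centre, x along its length
- clip_short: bystander: drilled aluminium angle clip, 52x31x25 mm, loose, lying between the middle and right pads; origin under its centre, x along its length
Things that resemble listed ones, but are neither listed nor needed, are in the scene too. Leave any orange look-alike of the part that bears tin_b_center alone.

How it is judged (in metres and radians):
On the way, in this order (a step that is already met when the one before it is completed fails the run):
1. the tin from the left pad is lifted off it in the fingers (((horizontal distance between tin_a_center and pad_left_top below 0.08 m and height (world z) of tin_a_center above 0.057 m and contact force between tin_a and the fingers above 0.5 N) or (horizontal distance between tin_b_center and pad_left_top below 0.08 m and height (world z) of tin_b_center above 0.057 m and contact force between tin_b and the fingers above 0.5 N) or (horizontal distance between tin_c_center and pad_left_top below 0.08 m and height (world z) of tin_c_center above 0.057 m and contact force between tin_c and the fingers above 0.5 N))), for 0.2 s.
2. the tin from the middle pad is lifted off it in the fingers (((horizontal distance between tin_a_center and pad_middle_top below 0.08 m and height (world z) of tin_a_center above 0.057 m and contact force between tin_a and the fingers above 0.5 N) or (horizontal distance between tin_b_center and pad_middle_top below 0.08 m and height (world z) of tin_b_center above 0.057 m and contact force between tin_b and the fingers above 0.5 N) or (horizontal distance between tin_c_center and pad_middle_top below 0.08 m and height (world z) of tin_c_center above 0.057 m and contact force between tin_c and the fingers above 0.5 N))), for 0.2 s.
3. the tin from the right pad is lifted off it in the fingers (((horizontal distance between tin_a_center and pad_right_top below 0.08 m and height (world z) of tin_a_center above 0.057 m and contact force between tin_a and the fingers above 0.5 N) or (horizontal distance between tin_b_center and pad_right_top below 0.08 m and height (world z) of tin_b_center above 0.057 m and contact force between tin_b and the fingers above 0.5 N) or (horizontal distance between tin_c_center and pad_right_top below 0.08 m and height (world z) of tin_c_center above 0.057 m and contact force between tin_c and the fingers above 0.5 N))), for 0.2 s.
At the end, for the whole second after the job is handed in: the heaviest tin is held in the fingers, centre over 185 mm above the bench, within 0.35 rad of upright, still, touching no other tin; the other two are released, upright, at rest within 30 mm of their starts, each pressing down with under 4.6 N (only the heaviest weighs more) (((height (world z) of tin_a_center above 0.185 m and contact force between tin_a and the fingers above 0.5 N and angle between tin_a_center's own z axis and vertical below 0.35 rad and linear speed of tin_a below 0.05 m/s and contact force between each of tin_b, tin_c and anything else below 4.6 N and distance of each of tin_b_center, tin_c_center from where it was at the start of the episode below 0.03 m and angle between each of tin_b_center, tin_c_center's own z axis and vertical below 0.1 rad and linear speed of each of tin_b, tin_c below 0.03 m/s and contact force between each of tin_b, tin_c and the fingers below 0.1 N and contact force between tin_a and tin_b below 0.1 N and contact force between tin_a and tin_c below 0.1 N) or (height (world z) of tin_b_center above 0.185 m and contact force between tin_b and the fingers above 0.5 N and angle between tin_b_center's own z axis and vertical below 0.35 rad and linear speed of tin_b below 0.05 m/s and contact force between each of tin_a, tin_c and anything else below 4.6 N and distance of each of tin_a_center, tin_c_center from where it was at the start of the episode below 0.03 m and angle between each of tin_a_center, tin_c_center's own z axis and vertical below 0.1 rad and linear speed of each of tin_a, tin_c below 0.03 m/s and contact force between each of tin_a, tin_c and the fingers below 0.1 N and contact force between tin_b and tin_a below 0.1 N and contact force between tin_b and tin_c below 0.1 N) or (height (world z) of tin_c_center above 0.185 m and contact force between tin_c and the fingers above 0.5 N and angle between tin_c_center's own z axis and vertical below 0.35 rad and linear speed of tin_c below 0.05 m/s and contact force between each of tin_a, tin_b and anything else below 4.6 N and distance of each of tin_a_center, tin_b_center from where it was at the start of the episode below 0.03 m and angle between each of tin_a_center, tin_b_center's own z axis and vertical below 0.1 rad and linear speed of each of tin_a, tin_b below 0.03 m/s and contact force between each of tin_a, tin_b and the fingers below 0.1 N and contact force between tin_c and tin_a below 0.1 N and contact force between tin_c and tin_b below 0.1 N))); the arm keeps its last pose, push and grip.
It fails at once if a tin is tipped by more than 0.6 rad (angle between any of tin_a_center, tin_b_center, tin_c_center's own z axis and vertical above 0.6 rad).
It fails at once if a tin is let go more than 3 cm above its pad ((height (world z) of tin_a_center above 0.07 m and contact force between tin_a and the fingers below 0.05 N) or (height (world z) of tin_b_center above 0.07 m and contact force between tin_b and the fingers below 0.05 N) or (height (world z) of tin_c_center above 0.07 m and contact force between tin_c and the fingers below 0.05 N)).
It fails at once if an angle clip is pushed more than 3 cm (distance of any of clip_long, clip_short from where it was at the start of the episode above 0.03 m).
It also fails if it takes over 72 s, if anything falls off the work surface, if the arm or the gripper's body presses on something with over 40 N, if the wrist force passes 120 N, or if a joint passes its speed limit or range.

### The arm

A 7-joint arm with a two-finger parallel gripper is mounted at the origin on the work surface; the furniture and walls round the work are solid. World frame = base frame: x ahead of the robot, y to its left, z up, the work surface at z = 0. Lengths are in mm, angles in rad, forces in N, time in s.
With the tool pointing down it reaches from about 425 to 875 mm from the base axis. Payload 8.4 kg.
Tool frame: the origin (TCP) lies at the very end of the fingers, on their centre line; the grasp point (between the pads) lies 19 mm behind it; z points along the fingers, y is the direction in which the jaws open and shut (so a half turn about z gives the same grasp; the last joint's range is limited). The gripper opens to 87 mm and grips with 3 to 60 N. Pads are 19 mm wide; open, the fingers measure 117 mm over their backs; the gripper's body (75 mm by 190 mm) begins 51 mm behind the grasp point.
Start: joints at [1.058, 0.333, 0.04, 1.465, -0.013, 1.343, -0.059], TCP at [261.335, -595.12, 222.546] pointing down, gripper open.
Joint ranges: [-2.58, 2.58], [-0.38, 2.09], [-1.3, 1.39], [0.25, 2.4], [-1.5, 4.64], [0.08, 2.09], [-2.65, 2.65]. Speed limits (rad/s): [2.22, 2.22, 2.79, 2.79, 3.14, 3.14, 3.14].

### API

Orientations are given as a unit quaternion [x, y, z, w].
In Python, from workcell import monitor, get_image, get_calibration, job, models gives the robot as it stands.
- The arm moves only by the tool arm_command, never from a script. Its argument "increments" is a list of rows, each a list of 5 numbers: the opening, from 0 (shut) to 1 (fully open), then the shift along the tool's x, y, z in mm, then the turn about the tool's z in rad. In form: [[gripper, x, y, z, roll], ...]. A call has exactly 8 rows; each row is the pose to reach, as a shift and turn from the pose measured when the call began, along the tool's axes at that moment; what a row does not reach only later rows make up. A row lasts 1/10 s, in which the tool goes at most 50 mm and 8.59 degrees, less where a joint would pass 70% of its speed; a pose out of reach is approached as far as the arm can. A call with a gripper value outside its range is refused whole. The fingers move at their own pace and stop on an object; "squeeze" is the grip in N (left out, the last holds). Time passes only in rows, so rows that repeat a pose let the fingers close, or fill a call up. It gives the time, the measured TCP pose, the force and the opening at its end, in the units of the state.
- monitor.observe(): the state, without advancing time (a new reading comes with each control period).
- get_image(name): name is "side" or "top" or "wrist"; returns the picture (384x512x3 uint8, blue, green, red); there is no depth.
- get_calibration(name): a dict with "mtx" (3x3 intrinsics, pixels), "rvec" (rotation vector, rad) and "tvec" (3), from world to camera coordinates, as OpenCV has them. Camera axes: x right, y down, z forward; pixel columns grow to the right and rows downward; lengths in mm; the calibration is good to about 2 mm. A picture is of the moment at which its call begins: read the wrist's pose just before it. get_calibration takes no time and is no camera call; for the wrist camera it gives the pose at the moment of the call.
- job.sign_off(): hands the job in, once; it reports no verdict.
Trained networks look in the newest picture that a camera, given by its name, has taken for a name from the list of things; names that differ only in an ending like _2 or _b are one class to them, and where a whole thing is asked for, a point or a joint stands for the part that bears it (a point fixed in the world has none). Each returns a list of dicts, best first, with "score" (0 to 1); they miss things now and then, are a little off and sometimes report something else, mostly with a low value. They report only what shows in the picture. A call takes as long as a camera call. They do not tell look-alikes from the thing itself.
- models.search_frame(name, camera): "at" ([column, row] in pixels, amid what is visible of it).
- models.silhouettes(name, camera): "mask" (384x512 bool, what is visible of it) and "at" ([column, row] in pixels, amid what is visible of it).
The state is a dict: "clock": time; "joints": joint angles; "joint_vel": joint speeds; "joint_torque": joint torques, N m; "position": TCP position; "orientation": TCP orientation; "wrist_force": force on the tool from outside, world axes, zero at the start; "torque": the same for the moment, N m; "gripper_width": finger opening in mm.
Only numpy, scipy, OpenCV 4.12 (cv2) and the standard library are available. Lean on these libraries where they do the work, as an engineer would, in place of code of your own. Each camera call takes 0.05 s, during which the arm holds its last target.

## Working session

There is one attempt and no reset: what is moved stays moved. The work goes in short steps, Python scripts to look and compute and a tool call to move; the robot and the scene stay as the last step left them, time stands still between calls to the robot, and variables do not carry over. Pictures are saved under pics/ and viewed, and the job is handed in when it is done.

Besides the shell and the picture viewer there is one more tool, called after "Request:" by a JSON object that holds its "name" and its "arguments", one argument or row to a line. arm_command: Moves the arm, as the interface text tells. Its arguments: {"type":"object","properties":{"increments":{"type":"array"},"squeeze":{"type":"number"}},"required":["increments"]}

```bash
mkdir -p pics; ls
cat > h.py <<'E'
import numpy as np, cv2
from workcell import monitor, get_image, get_calibration, job, models
def P(c):
    R,_=cv2.Rodrigues(np.array(c["rvec"],float)); return np.array(c["mtx"],float),R,np.array(c["tvec"],float).ravel()
def ray(c,uv):
    K,R,t=P(c); d=R.T@np.linalg.solve(K,[uv[0],uv[1],1]); o=-R.T@t; return o,d/np.linalg.norm(d)
def onz(c,uv,z):
    o,d=ray(c,uv); return o+d*(z-o[2])/d[2]
def tri(rays):
    A=sum(np.eye(3)-np.outer(d,d) for o,d in rays); b=sum((np.eye(3)-np.outer(d,d))@o for o,d in rays); return np.linalg.solve(A,b)
def proj(c,p):
    return cv2.projectPoints(np.array(p,float).reshape(-1,1,3),np.array(c["rvec"],float),np.array(c["tvec"],float),np.array(c["mtx"],float),None)[0].reshape(-1,2)
E
python3 - <<'E'
from h import *
s=monitor.observe(); print({k:np.round(v,3).tolist() for k,v in s.items()})
for n in("top","side"):
    im=get_image(n); cv2.imwrite(f"pics/{n}0.png",im)
    c=get_calibration(n); print(n,c)
    for k in("tin_a_center","pad_left_top","clip_long","clip_short"):
        for r in models.search_frame(k,n): print(k,r, onz(c,r["at"],37 if 'tin' in k else 4).round(0))
E
```

```text
pics
{'clock': 0.0, 'joints': [1.058, 0.334, 0.04, 1.466, -0.013, 1.343, -0.058], 'joint_vel': [0.001, 0.001, 0.001, -0.001, -0.001, 0.0, 0.001], 'joint_torque': [0.0, -65.635, 1.336, -40.38, -0.06, 0.045, 0.0], 'position': [261.149, -594.711, 221.676], 'orientation': [0.979, 0.205, -0.0, -0.001], 'wrist_force': [-1.022, -0.011, 0.302], 'torque': [-0.003, 0.015, 0.034], 'gripper_width': 86.862}
top {'mtx': array([[386.20658797,   0.        , 260.31692508],
       [  0.        , 386.20658797, 184.54774196],
       [  0.        ,   0.        ,   1.        ]]), 'rvec': array([ 2.10756315, -2.16136342,  0.20657278]), 'tvec': array([ 44.82815275, 464.70486671, 832.39347014])}
tin_a_center {'at': [367.8, 156.9], 'score': 0.93} [ 525. -217.   37.]
pad_left_top {'at': [178.8, 175.4], 'score': 0.78} [499. 225.   4.]
pad_left_top {'at': [225.0, 171.9], 'score': 0.61} [505. 115.   4.]
clip_long {'at': [225.4, 172.5], 'score': 0.62} [503. 114.   4.]
clip_short {'at': [323.2, 178.2], 'score': 0.74} [ 484. -117.    4.]
side {'mtx': array([[427.4565722 ,   0.        , 260.76276689],
       [  0.        , 427.4565722 , 189.04098061],
       [  0.        ,   0.        ,   1.        ]]), 'rvec': array([ 1.85470682,  0.90949928, -0.61074809]), 'tvec': array([-318.70534575,  -68.09718156, 1539.05969674])}
pad_left_top {'at': [318.8, 206.6], 'score': 0.7} [545. 202.   4.]
clip_long {'at': [291.6, 206.9], 'score': 0.74} [496. 140.   4.]
```

View pics/top0.png

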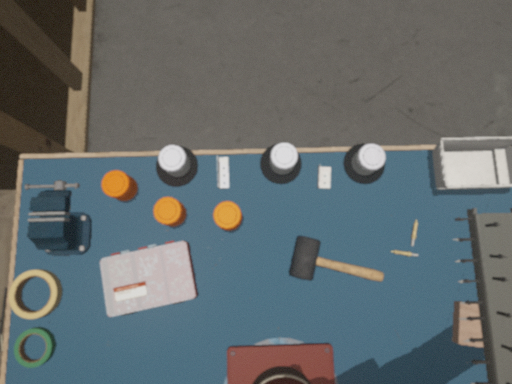

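View pics/side0.png

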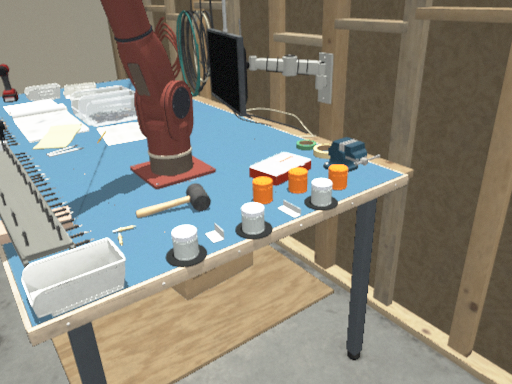

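Run:
```python
from h import *
for n,bx in(("top",(140,120,400,220)),("side",(150,150,350,270))):
    im=cv2.imread(f"pics/{n}0.png"); x0,y0,x1,y1=bx
    k=800/(x1-x0)
    cv2.imwrite(f"pics/{n}0z.png",cv2.resize(im[y0:y1,x0:x1],None,fx=k,fy=k,interpolation=cv2.INTER_CUBIC))
for n in("top","side"):
    im=get_image(n)
    rs=models.silhouettes("tin_a_center",n)+models.silhouettes("tin_b_center",n)
    for r in rs:
        m=r["mask"].astype(np.uint8); print(n,r["at"],round(r["score"],2),m.sum(),cv2.boundingRect(m), cv2.mean(im,m)[:3])
    for r in models.silhouettes("pad_left_top",n):
        m=r["mask"].astype(np.uint8); print('pad',n,r["at"],round(r["score"],2),m.sum(),cv2.boundingRect(m))
```

```text
top [364.9, 159.4] 0.65 783 (352, 144, 34, 31) (176.17241379310346, 175.2286079182631, 176.27841634738186)
top [229.8, 212.1] 0.8 631 (214, 201, 27, 29) (66.66244057052299, 150.11410459587955, 208.79556259904913)
top [171.8, 213.6] 0.77 727 (154, 197, 32, 29) (58.009628610729024, 133.8748280605227, 195.73590096286108)
top [117.7, 183.8] 0.63 832 (102, 170, 36, 31) (46.75600961538462, 116.55889423076924, 182.9362980769231)
top [173.6, 160.8] 0.61 738 (159, 145, 31, 32) (183.09485094850947, 182.5528455284553, 183.50135501355012)
pad top [181.3, 175.2] 0.65 630 (156, 147, 42, 40)
side [181.6, 245.2] 0.82 857 (171, 225, 28, 36) (196.72112018669776, 197.81446907817968, 192.78296382730454)
side [319.5, 189.9] 0.96 512 (310, 180, 22, 27) (188.736328125, 190.30859375, 185.162109375)
side [337.3, 175.3] 0.86 425 (328, 165, 20, 26) (59.072941176470586, 136.79529411764705, 218.40941176470585)
side [296.6, 177.2] 0.84 472 (288, 168, 20, 26) (55.83262711864407, 133.05296610169492, 215.5487288135593)
side [263.2, 189.6] 0.68 516 (251, 177, 22, 28) (61.22674418604651, 139.3468992248062, 219.4108527131783)
pad side [320.3, 206.4] 0.67 215 (304, 197, 34, 14)
```

View pics/top0z.png

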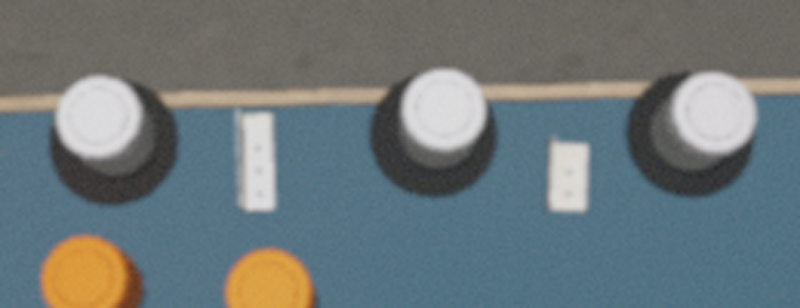

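View pics/side0z.png

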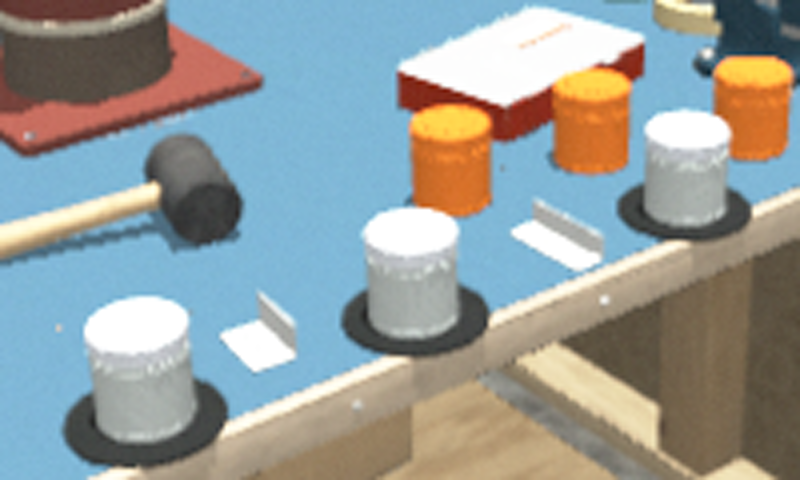

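Run:
```python
from h import *
ct,cs=get_calibration("top"),get_calibration("side")
T=dict(lidL=((171.8,158),(321.75,182.75)),lidM=((284.3,155.7),(252.75,208)),lidR=((372,156.4),(184,231.25)),
padL=((177,165.5),(321,201.75)),padM=((280.7,162.9),(254,229)),padR=((364.6,163.2),(186.5,255.5)))
for k,(a,b) in T.items():
    p=tri([ray(ct,a),ray(cs,b)]); print(k,p.round(1),(proj(ct,p)-a).round(1),(proj(cs,p)-b).round(1),'zfix', onz(ct,a,70 if 'lid' in k else 4).round(1))
# orange and clips
for nm,px,z in(("oA",(117,184),70),("oB",(168,211),70),("oC",(228,215),70),("clipL_cor",(228,157),0),("clipL_cor2",(219,188),0),("clipS",(319,166),0),("clipS",(331,189),0)): print(nm,onz(ct,px,z).round(0))
from scipy.spatial.transform import Rotation as R
s=monitor.observe(); print(R.from_quat(s["orientation"]).as_matrix().round(3))
```

```text
lidL [526.1 228.7  65.8] [[-0.2 -0.1]] [[-0.1  0. ]] zfix [524.8 227.4  70. ]
lidM [525.8 -20.7  66.3] [[-0.4 -0.3]] [[-0.4  0.1]] zfix [524.2 -21.3  70. ]
lidR [ 519.1 -216.7   67.4] [[-0.3 -0.1]] [[-0.3 -0. ]] zfix [ 518.1 -216.4   70. ]
padL [524.1 230.1   2.2] [[-0.3 -0.2]] [[-0.3  0.1]] zfix [523.1 229.1   4. ]
padM [524.6 -17.4   1.2] [[-0.1 -0.1]] [[-0.1  0. ]] zfix [523.7 -17.5   4. ]
padR [ 5.198e+02 -2.185e+02 -2.000e-01] [[-0.5 -0.2]] [[-0.5 -0. ]] zfix [ 518.3 -218.3    4. ]
oA [469. 346.  70.]
oB [407. 234.  70.]
oC [396. 105.  70.]
clipL_cor [542. 108.   0.]
clipL_cor2 [467. 130.   0.]
clipS [ 515. -109.    0.]
clipS [ 458. -135.    0.]
[[ 0.916  0.402 -0.   ]
 [ 0.402 -0.916  0.   ]
 [-0.    -0.    -1.   ]]
```

Request:
{"name": "arm_command", "arguments": {
  "increments": [
    [1,40,-18,0,0.05],
    [1,80,-37,0,0.1],
    [1,120,-56,0,0.15],
    [1,160,-75,0,0.2],
    [1,200,-93,0,0.25],
    [1,240,-112,0,0.3],
    [1,280,-131,0,0.36],
    [1,310,-145,0,0.413]
  ]
}}

```text
clock: 1.7
position: [488.8, -334.8, 222.8]
orientation: [1.0, 0.0, 0.0, -0.0]
wrist_force: [0.5, -0.6, 0.7]
gripper_width: 86.9
```

```bash
cat > st.py <<'E'
from h import *
from scipy.spatial.transform import Rotation as R
s=monitor.observe(); M=R.from_quat(s["orientation"]).as_matrix()
print({k:np.round(s[k],3).tolist() for k in("clock","joints","position","wrist_force","torque","gripper_width")}); print(M.round(3).tolist())
import sys
if len(sys.argv)>3:
    t=np.array([float(a) for a in sys.argv[1:4]])
    print("tool shift",(M.T@(t-s["position"])).round(1),"roll to x-fwd",round(float(np.arctan2(M[1,0],M[0,0])),3))
E
python3 st.py 525 229 160
```

```text
{'clock': 1.7, 'joints': [0.623, 0.222, -0.115, 1.606, 0.025, 1.315, -1.065], 'position': [488.81, -334.829, 222.791], 'wrist_force': [0.501, -0.632, 0.68], 'torque': [-0.015, -0.025, 0.019], 'gripper_width': 86.856}
[[1.0, 0.001, 0.001], [0.001, -1.0, 0.0], [0.001, -0.0, -1.0]]
tool shift [  36.6 -563.8   63.1] roll to x-fwd 0.001
```

Request:
{"name": "arm_command", "arguments": {
  "increments": [
    [1,3,-40,5,0],
    [1,8,-85,10,0],
    [1,14,-130,15,0],
    [1,20,-175,20,0],
    [1,26,-220,25,0],
    [1,32,-265,30,0],
    [1,36,-310,35,0],
    [1,36,-350,40,0]
  ]
}}

```text
clock: 2.5
position: [524.8, 17.7, 183.1]
orientation: [1.0, 0.001, 0.001, -0.0]
wrist_force: [0.4, 0.2, -0.3]
gripper_width: 87.4
```

Request:
{"name": "arm_command", "arguments": {
  "increments": [
    [1,0,-40,0,0],
    [1,0,-80,0,0],
    [1,0,-120,0,0],
    [1,0,-160,0,0],
    [1,0,-195,0,0],
    [1,0,-213,0,0],
    [1,0,-213,0,0],
    [1,0,-213,0,0]
  ]
}}

```text
clock: 3.3
position: [524.4, 230.3, 183.1]
orientation: [1.0, 0.001, 0.001, -0.0]
wrist_force: [0.7, -1.1, 0.8]
gripper_width: 87.3
```

```bash
python3 st.py 525 229 160
python3 - <<'E'
from h import *
im=get_image("wrist");cv2.imwrite("pics/w1.png",im)
c=get_calibration("wrist"); print(c)
for p in([525,229,70],[525,229,4]): print(proj(c,p))
E
```

```text
{'clock': 3.3, 'joints': [-0.038, 0.244, -0.528, 1.689, 0.13, 1.241, -2.163], 'position': [524.422, 230.268, 183.136], 'wrist_force': [0.71, -1.132, 0.824], 'torque': [-0.002, 0.03, -0.028], 'gripper_width': 87.254}
[[1.0, 0.002, 0.001], [0.002, -1.0, 0.0], [0.001, -0.0, -1.0]]
tool shift [ 0.5  1.3 23.1] roll to x-fwd 0.002
{'mtx': array([[280.22005985,   0.        , 257.74971293],
       [  0.        , 280.22005985, 195.82956482],
       [  0.        ,   0.        ,   1.        ]]), 'rvec': array([-2.06479878,  2.06277078,  0.30461626]), 'tvec': array([229.9923182 , 478.6251099 , 505.56136399])}
[[259.22732273 191.9770795 ]]
[[258.95923417 177.39373399]]
```

View pics/w1.png

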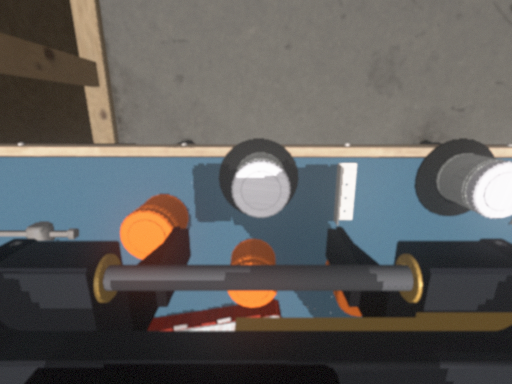

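Request:
{"name": "arm_command", "arguments": {
  "increments": [
    [1,2,2,30,0],
    [1,2,2,60,0],
    [1,2,2,90,0],
    [1,2,2,115,0],
    [1,2,2,135,0],
    [1,2,2,150,0],
    [1,2,2,160,0],
    [1,2,2,163,0]
  ],
  "squeeze": 30
}}

```text
clock: 4.15
position: [526.8, 226.6, 19.4]
orientation: [1.0, -0.0, 0.0, 0.0]
wrist_force: [0.4, -0.1, -0.6]
gripper_width: 86.7
```

Request:
{"name": "arm_command", "arguments": {
  "increments": [
    [1,0,0,0,0],
    [0.9,0,0,0,0],
    [0.8,0,0,0,0],
    [0.7,0,0,0,0],
    [0.6,0,0,0,0],
    [0.5,0,0,0,0],
    [0.5,0,0,0,0],
    [0.5,0,0,0,0]
  ]
}}

```text
clock: 4.95
position: [527.0, 226.9, 19.8]
orientation: [1.0, -0.0, 0.001, 0.0]
wrist_force: [-0.8, 0.6, 4.2]
gripper_width: 59.3
```

```bash
python3 st.py;python3 - <<'E'
from h import *
im=get_image("side");cv2.imwrite("pics/s2.png",cv2.resize(im[120:300,130:390],None,fx=3,fy=3))
E
```

```text
{'clock': 4.95, 'joints': [-0.076, 0.419, -0.49, 1.841, 0.24, 0.939, -2.244], 'position': [527.015, 226.886, 19.767], 'wrist_force': [-0.78, 0.622, 4.156], 'torque': [0.138, 0.173, 0.036], 'gripper_width': 59.277}
[[1.0, -0.0, 0.001], [-0.0, -1.0, -0.0], [0.001, 0.0, -1.0]]
```

View pics/s2.png

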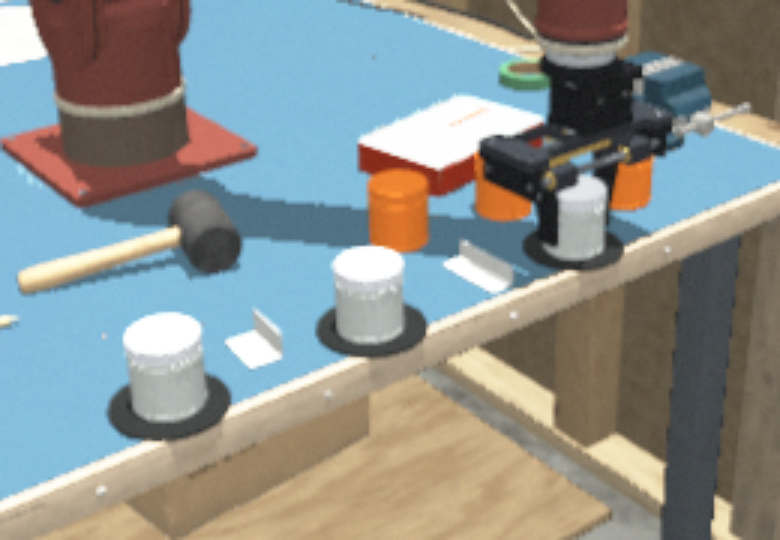

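The jaws closed on the left tin at 59.3 mm, the tin's width, and the side view shows it upright at about (578,215).

Request:
{"name": "arm_command", "arguments": {
  "increments": [
    [0.5,0,0,-8,0],
    [0.5,0,0,-18,0],
    [0.5,0,0,-28,0],
    [0.5,0,0,-36,0],
    [0.5,0,0,-40,0],
    [0.5,0,0,-40,0],
    [0.5,0,0,-40,0],
    [0.5,0,0,-40,0]
  ]
}}

```text
clock: 5.8
position: [526.6, 226.7, 59.3]
orientation: [1.0, -0.0, 0.0, 0.0]
wrist_force: [-0.4, -0.5, -6.0]
gripper_width: 59.8
```

```bash
cat > weigh.py <<'E'
from h import *
F=[];T=[]
for i in range(20):
    im=get_image("side"); s=monitor.observe(); F.append(s["wrist_force"]);T.append(np.r_[s["torque"],s["joint_torque"]])
F=np.array(F);T=np.array(T)
print("mean F",F.mean(0).round(3),"sd",F.std(0).round(3),"first/second half",F[:10,2].mean().round(2),F[10:,2].mean().round(2)); print(T.mean(0).round(3)); print(np.round(s["position"],2),s["gripper_width"],s["clock"])
E
python3 weigh.py; python3 -c "
from h import *
im=get_image('side');cv2.imwrite('pics/s3.png',cv2.resize(im[120:300,130:390],None,fx=3,fy=3))"
```

```text
mean F [-0.045  0.022 -5.977] sd [0.49  0.387 0.42 ] first/second half -6.0 -5.95
[ 3.0000e-02  1.6000e-02 -3.0000e-03  3.0000e-03 -6.1640e+01 -6.6970e+00
 -3.7046e+01  3.7000e-02 -8.6000e-02 -0.0000e+00]
[526.97 226.87  59.77] 59.88886718553769 6.8
```

View pics/s3.png

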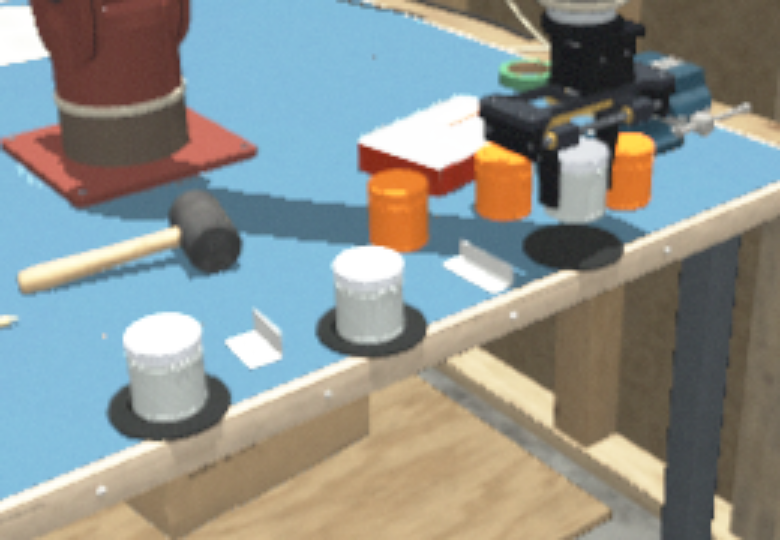

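The left tin hangs clear and upright and weighs about 6.0 N. I'm lowering it back.

Request:
{"name": "arm_command", "arguments": {
  "increments": [
    [0.5,0,0,8,0],
    [0.5,0,0,18,0],
    [0.5,0,0,26,0],
    [0.5,0,0,32,0],
    [0.5,0,0,36,0],
    [0.5,0,0,38,0],
    [0.5,0,0,39,0],
    [0.5,0,0,40,0]
  ]
}}

```text
clock: 7.65
position: [527.2, 227.0, 20.0]
orientation: [1.0, -0.0, 0.001, 0.0]
wrist_force: [-0.2, 0.6, -5.7]
gripper_width: 59.5
```

Request:
{"name": "arm_command", "arguments": {
  "increments": [
    [0.5,0,0,0,0],
    [0.5,0,0,0,0],
    [0.75,0,0,0,0],
    [0.85,0,0,0,0],
    [0.95,0,0,0,0],
    [1,0,0,0,0],
    [1,0,0,0,0],
    [1,0,0,0,0]
  ]
}}

```text
clock: 8.45
position: [527.3, 227.0, 20.1]
orientation: [1.0, -0.0, 0.001, 0.0]
wrist_force: [0.6, 0.4, -0.6]
gripper_width: 86.1
```

```bash
python3 st.py;python3 - <<'E'
from h import *
im=get_image("side");cv2.imwrite("pics/s4.png",cv2.resize(im[120:300,130:390],None,fx=3,fy=3))
E
```

```text
{'clock': 8.45, 'joints': [-0.076, 0.418, -0.49, 1.841, 0.241, 0.939, -2.244], 'position': [527.336, 227.025, 20.082], 'wrist_force': [0.603, 0.423, -0.589], 'torque': [0.046, 0.051, 0.012], 'gripper_width': 86.071}
[[1.0, -0.0, 0.002], [-0.0, -1.0, -0.0], [0.002, 0.0, -1.0]]
```

View pics/s4.png

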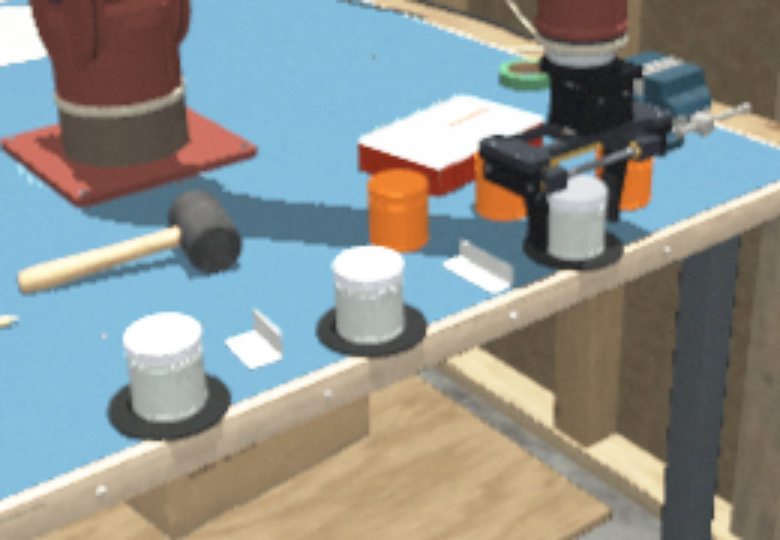

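The left tin is released and standing on its pad at (577,215). Next I'm rising and crossing to the middle tin.

Request:
{"name": "arm_command", "arguments": {
  "increments": [
    [1,0,0,-20,0],
    [1,0,0,-50,0],
    [1,0,0,-85,0],
    [1,0,0,-110,0],
    [1,0,20,-130,0],
    [1,0,50,-130,0],
    [1,0,90,-130,0],
    [1,0,130,-130,0]
  ]
}}

```text
clock: 9.3
position: [526.9, 96.0, 150.3]
orientation: [1.0, 0.0, 0.001, -0.0]
wrist_force: [0.5, -0.3, 0.7]
gripper_width: 86.8
```

Request:
{"name": "arm_command", "arguments": {
  "increments": [
    [1,-2,40,0,0],
    [1,-2,75,0,0],
    [1,-2,105,0,0],
    [1,-2,125,0,0],
    [1,-2,125,0,0],
    [1,-2,125,0,0],
    [1,-2,125,0,0],
    [1,-2,125,0,0]
  ]
}}

```text
clock: 10.1
position: [525.0, -27.6, 150.3]
orientation: [1.0, 0.001, 0.001, -0.0]
wrist_force: [-0.5, -0.0, -0.5]
gripper_width: 86.9
```

```bash
python3 st.py 525 -21 21
python3 - <<'E'
from h import *
im=get_image("wrist");cv2.imwrite("pics/w5.png",im)
c=get_calibration("wrist")
for p in([525,-21,70],[525,-21,4],[526,228,70]): print(proj(c,p))
E
```

```text
{'clock': 10.1, 'joints': [0.31, 0.156, -0.372, 1.845, 0.062, 1.149, -1.652], 'position': [525.014, -27.646, 150.272], 'wrist_force': [-0.547, -0.001, -0.512], 'torque': [0.015, 0.015, -0.005], 'gripper_width': 86.937}
[[1.0, 0.003, 0.002], [0.003, -1.0, 0.0], [0.002, -0.0, -1.0]]
tool shift [ -0.3  -6.6 129.3] roll to x-fwd 0.003
[[251.45894655 202.35767197]]
[[252.72018306 184.32742225]]
[[-22.26165355 200.49860182]]
```

View pics/w5.png

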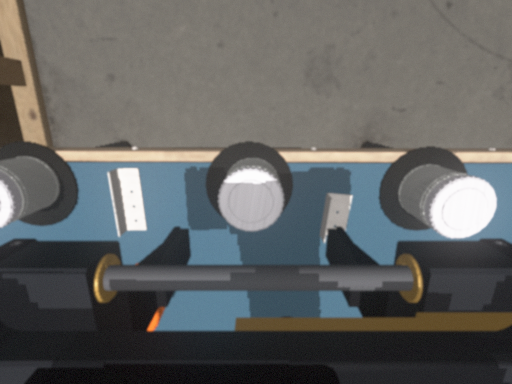

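The middle lid appears at (251,199), against a prediction of (251,202). Clips show at (128,200) and (336,215), both clear of the finger paths. I'm descending.

Request:
{"name": "arm_command", "arguments": {
  "increments": [
    [1,2,-4,20,0],
    [1,2,-7,45,0],
    [1,2,-7,70,0],
    [1,2,-7,92,0],
    [1,2,-7,110,0],
    [1,2,-7,122,0],
    [1,2,-7,128,0],
    [1,2,-7,130,0]
  ]
}}

```text
clock: 10.95
position: [527.3, -20.5, 20.1]
orientation: [1.0, 0.002, 0.001, -0.0]
wrist_force: [-0.8, 0.3, -0.1]
gripper_width: 86.7
```

Request:
{"name": "arm_command", "arguments": {
  "increments": [
    [1,0,0,0,0],
    [0.9,0,0,0,0],
    [0.8,0,0,0,0],
    [0.7,0,0,0,0],
    [0.6,0,0,0,0],
    [0.5,0,0,0,0],
    [0.5,0,0,0,0],
    [0.5,0,0,0,0]
  ]
}}

```text
clock: 11.75
position: [527.4, -20.6, 20.3]
orientation: [1.0, 0.002, 0.001, -0.0]
wrist_force: [-1.0, 0.2, 5.1]
gripper_width: 59.6
```

Request:
{"name": "arm_command", "arguments": {
  "increments": [
    [0.5,0,0,-8,0],
    [0.5,0,0,-18,0],
    [0.5,0,0,-28,0],
    [0.5,0,0,-36,0],
    [0.5,0,0,-40,0],
    [0.5,0,0,-40,0],
    [0.5,0,0,-40,0],
    [0.5,0,0,-40,0]
  ]
}}

```text
clock: 12.55
position: [527.0, -20.7, 59.8]
orientation: [1.0, 0.001, 0.001, -0.0]
wrist_force: [0.2, 1.0, -3.1]
gripper_width: 59.5
```

```bash
python3 weigh.py; python3 -c "
from h import *
im=get_image('side');cv2.imwrite('pics/s6.png',cv2.resize(im[120:300,130:390],None,fx=3,fy=3))"
```

```text
mean F [-2.360e-01  3.000e-03 -3.326e+00] sd [0.548 0.517 0.539] first/second half -3.3 -3.36
[ 2.7000e-02  2.1000e-02  5.0000e-03  2.0000e-03 -5.3887e+01 -3.1770e+00
 -3.5524e+01 -7.0000e-03 -9.2000e-02 -0.0000e+00]
[527.31 -20.62  60.29] 59.699398648660804 13.55
```

View pics/s6.png

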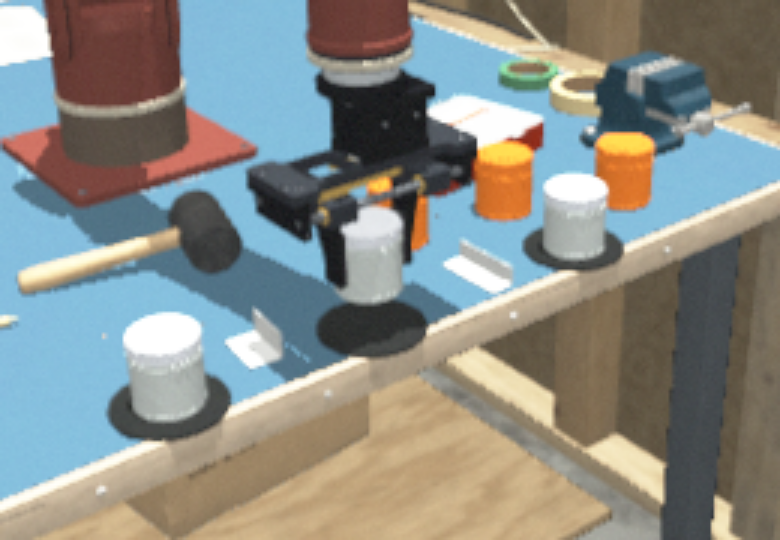

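The middle tin hangs upright and weighs 3.3 N. The left tin still stands on its pad. I'm lowering the middle one.

Request:
{"name": "arm_command", "arguments": {
  "increments": [
    [0.5,0,0,8,0],
    [0.5,0,0,18,0],
    [0.5,0,0,26,0],
    [0.5,0,0,32,0],
    [0.5,0,0,36,0],
    [0.5,0,0,38,0],
    [0.5,0,0,39,0],
    [0.5,0,0,40,0]
  ]
}}

```text
clock: 14.4
position: [527.7, -20.6, 20.4]
orientation: [1.0, 0.002, 0.001, -0.0]
wrist_force: [-0.0, -0.8, -3.8]
gripper_width: 59.4
```

Request:
{"name": "arm_command", "arguments": {
  "increments": [
    [0.5,0,0,0,0],
    [0.5,0,0,0,0],
    [0.75,0,0,0,0],
    [0.85,0,0,0,0],
    [0.95,0,0,0,0],
    [1,0,0,0,0],
    [1,0,0,0,0],
    [1,0,0,0,0]
  ]
}}

```text
clock: 15.2
position: [527.7, -20.6, 20.5]
orientation: [1.0, 0.001, 0.001, -0.0]
wrist_force: [0.4, 0.5, 0.3]
gripper_width: 85.9
```

Request:
{"name": "arm_command", "arguments": {
  "increments": [
    [1,0,0,-20,0],
    [1,0,0,-50,0],
    [1,0,0,-85,0],
    [1,0,0,-110,0],
    [1,-2,20,-130,0],
    [1,-3,50,-130,0],
    [1,-4,80,-130,0],
    [1,-5,110,-130,0]
  ]
}}

```text
clock: 16.0
position: [522.6, -131.8, 150.7]
orientation: [1.0, 0.002, 0.002, 0.0]
wrist_force: [0.2, 0.5, -0.7]
gripper_width: 87.2
```

Request:
{"name": "arm_command", "arguments": {
  "increments": [
    [1,-2,35,0,0],
    [1,-2,60,0,0],
    [1,-2,80,0,0],
    [1,-2,86,0,0],
    [1,-2,86,0,0],
    [1,-2,86,0,0],
    [1,-2,86,0,0],
    [1,-2,86,0,0]
  ]
}}

```text
clock: 16.8
position: [521.1, -216.7, 150.9]
orientation: [1.0, 0.002, 0.002, -0.0]
wrist_force: [-0.1, 0.7, -0.1]
gripper_width: 86.9
```

```bash
python3 st.py 519 -216.5 21
python3 - <<'E'
from h import *
im=get_image("wrist");cv2.imwrite("pics/w7.png",im)
c=get_calibration("wrist")
for p in([519,-216.5,70],[519,-216.5,4],[526,-21,70]): print(proj(c,p))
E
```

```text
{'clock': 16.8, 'joints': [0.524, 0.221, -0.237, 1.762, 0.055, 1.162, -1.296], 'position': [521.111, -216.656, 150.862], 'wrist_force': [-0.072, 0.739, -0.051], 'torque': [0.047, 0.02, -0.022], 'gripper_width': 86.939}
[[1.0, 0.005, 0.004], [0.005, -1.0, 0.0], [0.004, -0.0, -1.0]]
tool shift [ -2.6  -0.2 129.9] roll to x-fwd 0.005
[[258.5042667  204.39784617]]
[[258.35279575 186.09358557]]
[[ 43.07850681 196.05401514]]
```

View pics/w7.png

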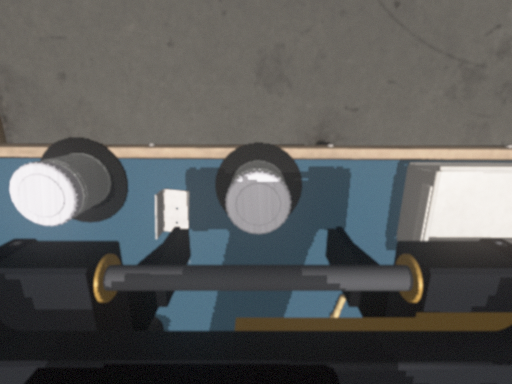

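The right lid is at (259,201), which matches the prediction. The clip at (172,213) and the white bin beyond x=405 px are clear.

Request:
{"name": "arm_command", "arguments": {
  "increments": [
    [1,0,0,20,0],
    [1,0,0,45,0],
    [1,0,0,70,0],
    [1,0,0,92,0],
    [1,0,0,110,0],
    [1,0,0,122,0],
    [1,0,0,128,0],
    [1,0,0,130,0]
  ]
}}

```text
clock: 17.65
position: [521.5, -216.7, 20.6]
orientation: [1.0, 0.002, 0.002, -0.0]
wrist_force: [-0.6, 0.4, -0.4]
gripper_width: 87.0
```

Request:
{"name": "arm_command", "arguments": {
  "increments": [
    [1,0,0,0,0],
    [0.9,0,0,0,0],
    [0.8,0,0,0,0],
    [0.7,0,0,0,0],
    [0.6,0,0,0,0],
    [0.5,0,0,0,0],
    [0.5,0,0,0,0],
    [0.5,0,0,0,0]
  ]
}}

```text
clock: 18.45
position: [521.7, -216.8, 20.9]
orientation: [1.0, 0.002, 0.002, -0.0]
wrist_force: [-0.5, 0.0, 2.5]
gripper_width: 59.7
```

Request:
{"name": "arm_command", "arguments": {
  "increments": [
    [0.5,0,0,-8,0],
    [0.5,0,0,-18,0],
    [0.5,0,0,-28,0],
    [0.5,0,0,-36,0],
    [0.5,0,0,-40,0],
    [0.5,0,0,-40,0],
    [0.5,0,0,-40,0],
    [0.5,0,0,-40,0]
  ]
}}

```text
clock: 19.25
position: [521.2, -216.7, 60.4]
orientation: [1.0, 0.002, 0.001, -0.0]
wrist_force: [0.8, 0.1, -3.1]
gripper_width: 59.4
```

```bash
python3 weigh.py; python3 -c "
from h import *
im=get_image('side');cv2.imwrite('pics/s8.png',cv2.resize(im[120:300,130:390],None,fx=3,fy=3))"
```

```text
mean F [-0.055  0.094 -2.256] sd [0.486 0.61  0.583] first/second half -2.27 -2.24
[ 3.2000e-02  4.2000e-02  1.5000e-02  1.0000e-03 -5.9126e+01 -2.1750e+00
 -3.5484e+01 -3.5000e-02 -8.1000e-02 -0.0000e+00]
[ 521.52 -216.8    60.89] 59.72816791439046 20.25
```

View pics/s8.png

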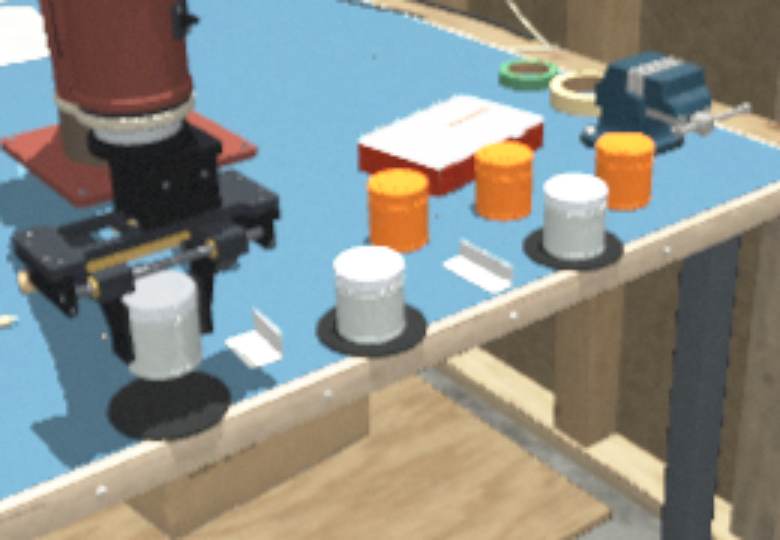

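The right tin weighs 2.26 N, so the left one (6.0 N) is clearly the heaviest. I'm lowering the right tin and going back to the left.

Request:
{"name": "arm_command", "arguments": {
  "increments": [
    [0.5,0,0,8,0],
    [0.5,0,0,18,0],
    [0.5,0,0,26,0],
    [0.5,0,0,32,0],
    [0.5,0,0,36,0],
    [0.5,0,0,38,0],
    [0.5,0,0,39,0],
    [0.5,0,0,40,0]
  ]
}}

```text
clock: 21.1
position: [521.9, -216.9, 21.1]
orientation: [1.0, 0.002, 0.002, 0.0]
wrist_force: [1.0, 0.0, -0.7]
gripper_width: 59.5
```

Request:
{"name": "arm_command", "arguments": {
  "increments": [
    [0.5,0,0,0,0],
    [0.5,0,0,0,0],
    [0.75,0,0,0,0],
    [0.85,0,0,0,0],
    [0.95,0,0,0,0],
    [1,0,0,0,0],
    [1,0,0,0,0],
    [1,0,0,0,0]
  ]
}}

```text
clock: 21.9
position: [521.9, -216.9, 21.1]
orientation: [1.0, 0.002, 0.002, 0.0]
wrist_force: [0.8, 0.5, 0.7]
gripper_width: 86.3
```

Request:
{"name": "arm_command", "arguments": {
  "increments": [
    [1,0,0,-20,0],
    [1,0,0,-50,0],
    [1,0,0,-85,0],
    [1,0,0,-110,0],
    [1,1,-20,-130,0],
    [1,2,-50,-130,0],
    [1,3,-90,-130,0],
    [1,4,-130,-130,0]
  ]
}}

```text
clock: 22.7
position: [524.7, -85.8, 151.4]
orientation: [1.0, 0.002, 0.002, 0.0]
wrist_force: [0.6, -0.3, 0.2]
gripper_width: 86.6
```

Request:
{"name": "arm_command", "arguments": {
  "increments": [
    [1,1,-40,0,0],
    [1,1,-80,0,0],
    [1,1,-120,0,0],
    [1,1,-160,0,0],
    [1,1,-200,0,0],
    [1,1,-240,0,0],
    [1,1,-270,0,0],
    [1,1,-290,0,0]
  ]
}}

```text
clock: 23.5
position: [524.0, 207.1, 151.3]
orientation: [1.0, 0.003, 0.002, -0.0]
wrist_force: [0.3, -0.7, -0.5]
gripper_width: 86.5
```

```bash
python3 st.py 527 227 21
python3 - <<'E'
from h import *
im=get_image('side');cv2.imwrite('pics/s9.png',cv2.resize(im[120:300,130:390],None,fx=3,fy=3))
im=get_image("wrist");cv2.imwrite("pics/w9.png",im)
E
```

```text
{'clock': 23.5, 'joints': [0.004, 0.249, -0.53, 1.752, 0.138, 1.172, -2.131], 'position': [523.974, 207.112, 151.337], 'wrist_force': [0.315, -0.742, -0.503], 'torque': [0.01, 0.066, 0.012], 'gripper_width': 86.545}
[[1.0, 0.006, 0.005], [0.006, -1.0, 0.001], [0.005, -0.001, -1.0]]
tool shift [  2.5 -19.8 130.4] roll to x-fwd 0.006
```

View pics/s9.png

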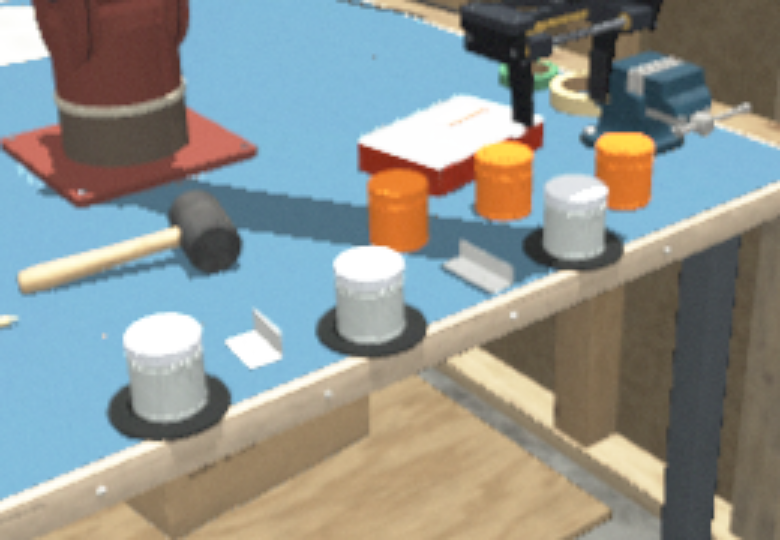

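All three tins stand on their pads at (163,368), (368,296) and (575,216), and the clips are unmoved. I'm taking the left tin.

Request:
{"name": "arm_command", "arguments": {
  "increments": [
    [1,2,-12,0,0],
    [1,2,-20,20,0],
    [1,2,-20,50,0],
    [1,2,-20,80,0],
    [1,2,-20,105,0],
    [1,2,-20,120,0],
    [1,2,-20,127,0],
    [1,2,-20,130,0]
  ],
  "squeeze": 40
}}

```text
clock: 24.4
position: [526.3, 228.0, 21.3]
orientation: [1.0, 0.004, 0.002, -0.001]
wrist_force: [0.6, -0.2, 0.5]
gripper_width: 86.8
```

Request:
{"name": "arm_command", "arguments": {
  "increments": [
    [1,0,0,0,0],
    [0.9,0,0,0,0],
    [0.8,0,0,0,0],
    [0.7,0,0,0,0],
    [0.6,0,0,0,0],
    [0.5,0,0,0,0],
    [0.5,0,0,0,0],
    [0.5,0,0,0,0]
  ]
}}

```text
clock: 25.2
position: [526.5, 227.8, 21.6]
orientation: [1.0, 0.004, 0.002, -0.0]
wrist_force: [-1.6, -2.0, 6.0]
gripper_width: 59.3
```

Request:
{"name": "arm_command", "arguments": {
  "increments": [
    [0.5,0,0,-10,0],
    [0.5,0,0,-25,0],
    [0.5,0,0,-45,0],
    [0.5,0,0,-65,0],
    [0.5,0,0,-85,0],
    [0.5,0,0,-105,0],
    [0.5,0,0,-120,0],
    [0.5,0,0,-125,0]
  ]
}}

```text
clock: 26.0
position: [526.6, 228.2, 148.7]
orientation: [1.0, 0.004, 0.004, -0.001]
wrist_force: [-0.1, 0.8, -4.9]
gripper_width: 59.1
```

Request:
{"name": "arm_command", "arguments": {
  "increments": [
    [0.5,0,0,-10,0],
    [0.5,0,0,-25,0],
    [0.5,0,0,-40,0],
    [0.5,0,0,-50,0],
    [0.5,0,0,-55,0],
    [0.5,0,0,-55,0],
    [0.5,0,0,-55,0],
    [0.5,0,0,-55,0]
  ]
}}

```text
clock: 26.8
position: [525.9, 227.9, 203.0]
orientation: [1.0, 0.004, 0.003, -0.001]
wrist_force: [-0.5, -1.2, -6.3]
gripper_width: 59.6
```

```bash
python3 weigh.py
python3 - <<'E'
from h import *
im=get_image('side');cv2.imwrite('pics/s10.png',cv2.resize(im[100:300,130:390],None,fx=3,fy=3))
im=get_image("top");cv2.imwrite("pics/t10.png",im)
c=get_calibration("side"); s=monitor.observe(); p=np.array(s["position"])
print(proj(c,p+[0,0,49]),proj(c,p+[0,0,-17])); print((proj(c,p+[0,0,49])-[130,100])*3,(proj(c,p+[0,0,-17])-[130,100])*3)
E
```

```text
mean F [ 0.044  0.089 -5.961] sd [0.482 0.529 0.556] first/second half -5.82 -6.1
[ 2.5000e-02  3.9000e-02  5.0000e-03  1.0000e-03 -5.5692e+01 -4.7130e+00
 -4.2488e+01  5.0000e-02 -1.4200e-01 -0.0000e+00]
[526.22 228.09 203.72] 59.21069706143024 27.8
[[323.83900888 120.59084844]] [[322.97355665 143.52304457]]
[[581.51702663  61.77254532]] [[578.92066995 130.56913372]]
```

View pics/s10.png

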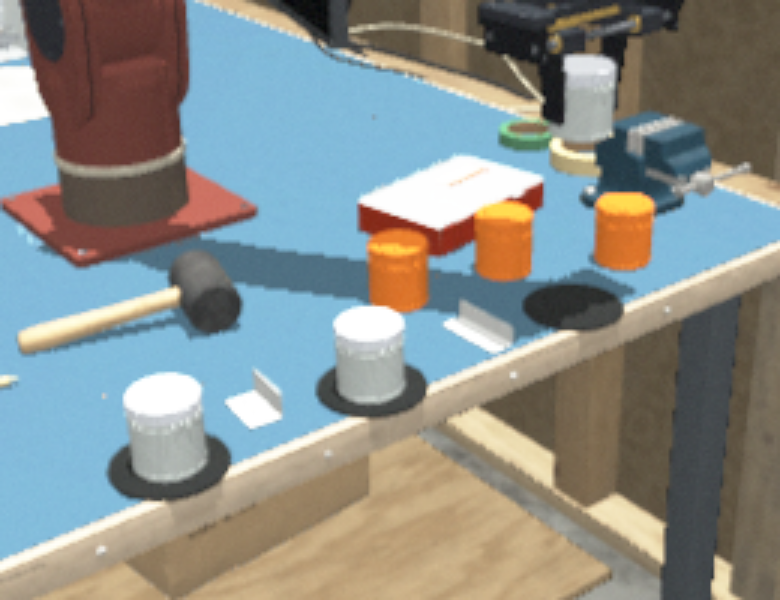

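View pics/t10.png

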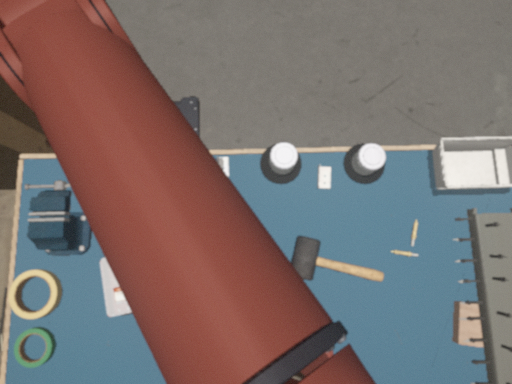

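The tin is upright in the jaws at (588,98), its centre about 219 mm up. The other two stand at (284,157) and (370,157) in the top view, about where they started, and the pad is empty. I'm handing in.

```bash
python3 -c "
from workcell import job
print(job.sign_off())"
```

```text
the job is handed in; nothing more can be done
None
```

I lifted each tin 40 mm from left to right, weighed it and set it back upright. The weights were left 6.0 N, middle 3.3 N and right 2.3 N, so the left tin is the heaviest. I then picked it up again and handed the job in at about 28 s, still holding it; the sign-off gives no verdict.

**Held tin:** It is upright, with its centre about 219 mm above the bench and its base about 180 mm above the pad. It still read 6.0 N, with the jaws at 59 mm.

**Other tins and clips:** The middle and right tins stand on their pads, within about 2 px of their first pictures. By eye, the short clip and the visible part of the long one have not moved; the arm hid some of the long clip in the last top view.

**Disagreements:** Measured lid heights came out 3–4 mm below the stated 70 mm, and pad tops 2–4 mm below the stated 4 mm. The wrist camera put the tins 2–3 mm further out in x than the fixed cameras did. These are small enough that I used the text's heights and corrected the x positions.

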